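# Tip out the bin and fetch a tuning peg to the carving rest

### The job

Tip the hinged wooden bin well forward on its pivot, towards the robot, so that the tuning peg at its back comes out from under the stand's roof, and take the peg out of the tipped bin. Lay it down, without dropping it, in both notches of the carving rest, with its plain shank across them, either way round. Leave the bin tipped forward, and do not knock over the glass jar.

Things in the scene. Friction and masses are not known exactly. Their poses are not given: they have to be found in the camera images.
- stand: Fixed dark-wood stand. Origin: on the table below the bin's pivot, midway across. x points to its back, y along the pivot, z up; its front (-x side) roughly faces the robot. It spans x -50 to 150, y +-107 mm. Side cheeks (y 95 to 107 either side) are 75 mm high in front of x 60, 190 high behind.
- roof_edge (a point): Middle of the upper front edge of the stand's roof board: x 60 mm behind the pivot, 205 above the table. The board is 15 thick, reaches back to x 150 over the full width, and hides the peg while the bin is upright.
- bin (a joint): Forward tilt of the pale wooden bin, rad: 0 upright (at the start), grows as its top swings towards the stand's -x and its back rises; stop at 0.8. Stiff hinge (0.4 N m friction): stays where left, takes 3 to 6 N at the tab. Two loose offcuts (about 60 x 30 x 25 mm) lie in its front half and slide to the front panel as it tips.
- bin_pivot (a point): Middle of the pivot axis, 50 mm above the table; axes as the stand's, tipping with the bin. In them the bin spans x -40 to 142, y +-89 mm, walls 8 thick, floor top at z 8. Front panel x -40 to -32, top z 125 (its pull tab to z 165); back wall top z 50; side walls z 50, near the front z 95.
- bin_tab (a point): Middle of the top edge of the pull tab, on the moving bin: 36 mm in front of the pivot and 165 above it when upright. The tab stands up from the middle of the front panel, 90 wide, 8 thick, 40 high. It can be hooked from behind with a finger lowered up to 40 mm below its top, or pinched.
- bin_cradle (a point): On the moving bin (upright: 78 mm behind the pivot, 13 to the -y side, 45 above it): where the middle of the peg's shank lies. Axes as the bin's. Two bearers 14 mm thick, 42 mm either side of it along y (free gap 70), have slots 26 wide whose posts end 9 mm above the peg's axis. Floor 37 mm below, back wall 56 mm behind.
- peg: Wooden tuning peg, 146 mm long, 50 to 100 g: plain round shank 22 mm diameter x 120, round head 36 diameter x 26. Origin: on the axis, mid-shank. y runs along it to the head; x and z have no meaning (it may roll). It starts level in the bin's cradle along the stand's y, head to +y, and stays in its slots while the bin tips.
- rest: Fixed wooden carving rest: board 120 (x) x 130 (y) x 15 mm, two V-notched uprights 14 mm thick at y +-42 (free gap 70 between), 80 wide, tops 74 mm above the table. Origin: on the table under its middle, z up. The notches line up along its y; V walls at 45 degrees, mouths 56 wide.
- rest_seat (a point): Where the middle of the peg's shank is when it lies in both notches: 61 mm above the table, over the middle of the rest. Axes as the rest's.
- jar: Loose amber glass jar with a steel lid, 60 mm diameter, 85 high, standing on the table; origin at the middle of its underside.

How it is judged (in metres and radians):
On the way, in this order (a step that is already met when the one before it is completed fails the run):
1. the bin is tipped forward by more than 0.5 rad with the peg still in its cradle (value of joint bin above 0.5 rad and distance between peg and bin_cradle below 0.03 m), for 0.2 s.
2. the peg is taken out of the tipped bin (value of joint bin above 0.45 rad and distance between peg and bin_cradle above 0.1 m), for 0.1 s.
At the end, for the whole second after the job is handed in: Bin still tipped over 0.45 rad. Peg at rest (under 0.02 m/s), shank in both notches: its middle within 18 mm of the seat along the notches, 8 mm across, 6 mm in height, axis within 0.12 rad of the notches' line, either way round. Jar upright (tilt under 0.5 rad) (value of joint bin above 0.45 rad and x of peg in the frame of rest_seat between -0.008 and 0.008 m and y of peg in the frame of rest_seat between -0.018 and 0.018 m and z of peg in the frame of rest_seat between -0.006 and 0.006 m and angle between the y axis of peg and the y axis of rest, either way round below 0.12 rad and linear speed of peg below 0.02 m/s and angle between jar's own z axis and vertical below 0.5 rad); the robot touches nothing.
It fails at once if the glass jar is knocked over (angle between jar's own z axis and vertical above 0.5 rad).
It fails at once if the peg is dropped or thrown (faster than 0.7 m/s while not held) (linear speed of peg above 0.7 m/s and contact force between the fingers and peg below 0.05 N).
It also fails if it takes over 54 s, if anything falls off the work surface, if the arm or the gripper's body presses on something with over 40 N, if the wrist force passes 120 N, or if a joint passes its speed limit or range.

### The arm

A 6-joint arm with a two-finger parallel gripper is mounted at the origin on the work surface. World frame = base frame: x ahead of the robot, y to its left, z up, the work surface at z = 0. Lengths are in mm, angles in rad, forces in N, time in s.
With the tool pointing down it reaches from about 400 to 825 mm from the base axis. Payload 7 kg.
Tool frame: the origin (TCP) lies on the centre line of the jaws, within the pads' length; the fingertips stand 17 mm ahead of it and the grasp point (between the pads) lies 2 mm behind it; x points along the fingers, z is the direction in which the jaws open and shut, and the axes are right-handed (so a half turn about x gives the same grasp; the last joint's range is limited). The gripper opens to 85 mm and grips with 20 to 120 N. Pads are 22 mm wide; open, the fingers measure 114 mm over their backs; the gripper's body (76 mm by 85 mm) begins 54 mm behind the grasp point. The pads swing forward as they close: fully open they stand 13 mm farther back than shut.
Start: joints at [1.547, 0.359, 0.012, 0, -1.224, -0.288], TCP at [207.08, 642.428, 248.302] pointing down, gripper open.
Joint ranges: [-3.07, 3.07], [-1.43, 2.12], [-1.02, 1.25], [-3.03, 1.67], [-3.05, -0], [-3.03, 3.03]. Speed limits (rad/s): [2.39, 2.39, 3.01, 3.14, 3.14, 3.14].

### API

Orientations are given as [roll, pitch, yaw] about the fixed x, y, z axes, in that order (R = Rz(yaw) Ry(pitch) Rx(roll)).
In Python, from station import readout, eyes, order gives the robot as it stands.
- The arm moves only by the shell command python3 -m crank 'ROWS'. ROWS is JSON, a list of rows, each a list of 5 numbers: the closure, from 0 (fully open) to 1 (shut), then the shift along the tool's x, y, z in units of 50 mm (1.0 is 50 mm), then the turn about the tool's x in units of 60 degrees (1.0 is 60 degrees). A call has 1 to 20 rows; each row shifts and turns the commanded pose from where the row before left it, along the tool's axes as they then stand; what a row does not reach is not made up. A row lasts 1/8 s, in which the tool goes at most 62.5 mm and 10.7 degrees, less where a joint would pass 70% of its speed; a pose out of reach is approached as far as the arm can. A call with a number of a shift or a turn outside -1 to 1 is refused whole. A call with a gripper value outside its range is refused whole. The fingers move at their own pace and stop on an object; the grip force is fixed at half the most. Time passes only in rows, so rows that do not move let the fingers close. It gives the time, the measured TCP pose, the force and the opening at its end, in the units of the state.
- readout.state(): the state, without advancing time (a new reading comes with each control period).
- eyes.get_image(name): name is "side" or "top"; returns a dict with "color" (420x560x3 uint8, red, green, blue), "range_z" (420x560 float32, mm along the optical axis (not along the pixel's ray), 0 where there is no reading), "intrinsics" (3x3 intrinsics, pixels), "rvec" (rotation vector, rad) and "tvec" (3), from world to camera coordinates, as OpenCV has them. Camera axes: x right, y down, z forward; pixel columns grow to the right and rows downward; lengths in mm; the calibration is good to about 2 mm. A picture is of the moment at which its call begins.
- order.sign_off(): hands the job in, once; it reports no verdict.
The state is a dict: "t": time; "qpos": joint angles; "qd": joint speeds; "tau": joint torques, N m; "tcp_pos": TCP position; "tcp_rot": TCP orientation; "contact_force": force on the tool from outside, world axes, zero at the start; "torque": the same for the moment, N m; "finger_gap": finger opening in mm.
Only numpy, scipy, OpenCV 4.12 (cv2) and the standard library are available. Lean on these libraries where they do the work, as an engineer would, in place of code of your own. Each camera call takes 0.05 s, during which the arm holds its last target.

## Working session

There is one attempt and no reset: what is moved stays moved. The work goes in short steps, Python scripts to look and compute and a shell command to move; the robot and the scene stay as the last step left them, time stands still between calls to the robot, and variables do not carry over. Pictures are saved under pics/ and viewed, and the job is handed in when it is done.

```bash
mkdir -p pics; cat > h.py <<'E'
import numpy as np, cv2
from station import readout, eyes, order
def grab(n,tag):
    d=eyes.get_image(n); np.savez(f'pics/{tag}.npz',**{k:np.array(v) for k,v in d.items()})
    cv2.imwrite(f'pics/{tag}.png',d['color'][:,:,::-1]); return d
def load(tag): return dict(np.load(f'pics/{tag}.npz'))
def crop(tag,x0,y0,x1,y1,s,out):
    im=cv2.imread(f'pics/{tag}.png')[y0:y1,x0:x1]; cv2.imwrite(f'pics/{out}.png',cv2.resize(im,None,fx=s,fy=s,interpolation=cv2.INTER_CUBIC))
def px(d,u,v,z=None):
    K=d['intrinsics'];R=cv2.Rodrigues(np.array(d['rvec'],float))[0];t=np.array(d['tvec'],float).ravel()
    r=np.linalg.inv(K)@np.array([u,v,1.]); 
    if z is None:
        return R.T@(r*d['range_z'][int(round(v)),int(round(u))]-t)
    o=-R.T@t; w=R.T@r; return o+w*(z-o[2])/w[2]
def proj(d,P):
    return cv2.projectPoints(np.array(P,float).reshape(-1,3),np.array(d['rvec'],float),np.array(d['tvec'],float),np.array(d['intrinsics'],float),None)[0].reshape(-1,2)
E
python3 - <<'E'
from h import *
print(readout.state())
for n in('side','top'):
    d=grab(n,n+'0'); R=cv2.Rodrigues(np.array(d['rvec'],float))[0]; print(n,-R.T@np.array(d['tvec']).ravel(),R[2])
E
```

```text
{'t': 0.0, 'qpos': array([ 1.54707896e+00,  3.59428838e-01,  1.10346045e-02, -3.55977971e-04,
       -1.22410063e+00, -2.88093708e-01]), 'qd': array([-0.00017633, -0.00096386,  0.0005379 ,  0.0002708 ,  0.00056886,
       -0.00074982]), 'tau': array([ 1.56060276e-03, -5.83322632e+01,  2.93418896e+01,  6.93660870e+00,
       -5.93193879e-03,  1.59545772e-05]), 'tcp_pos': array([206.96398829, 641.99833858, 247.32492317]), 'tcp_rot': array([ 0.0935985 ,  1.56906512, -1.78913015]), 'contact_force': array([-0.09062238,  0.03133593, -0.24278506]), 'torque': array([ 0.02060588,  0.03973326, -0.04250321]), 'finger_gap': 85.53696901709954}
side [ 281.612152   -682.58554143  855.68861766] [ 0.25715128  0.66528512 -0.70090579]
top [ 447.59325028   -6.87282281 1014.52550837] [ 0.09907063  0.02110368 -0.9948566 ]
```

View pics/side0.png

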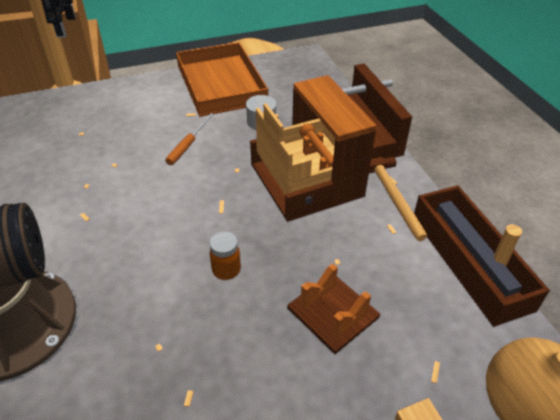

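View pics/top0.png

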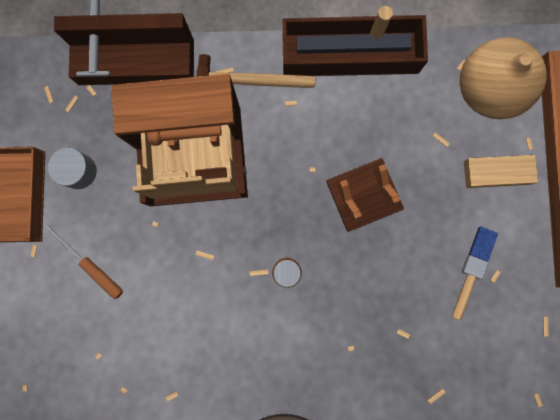

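The side view shows the stand near (310,145), the jar at (225,255) and the rest at (333,308). In the top view the roof is at (173,105), the rest at (365,195) and the jar at (287,272).

```bash
python3 - <<'E'
from h import *
crop('top0',100,65,260,215,4,'ct1'); crop('top0',315,145,415,240,6,'ct2')
crop('side0',235,60,415,220,4,'cs1')
E
```

```text
(no output)
```

View pics/ct1.png

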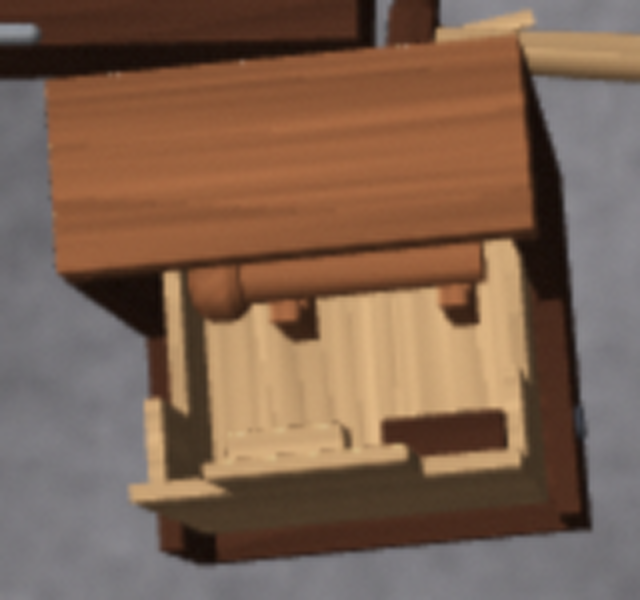

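View pics/ct2.png

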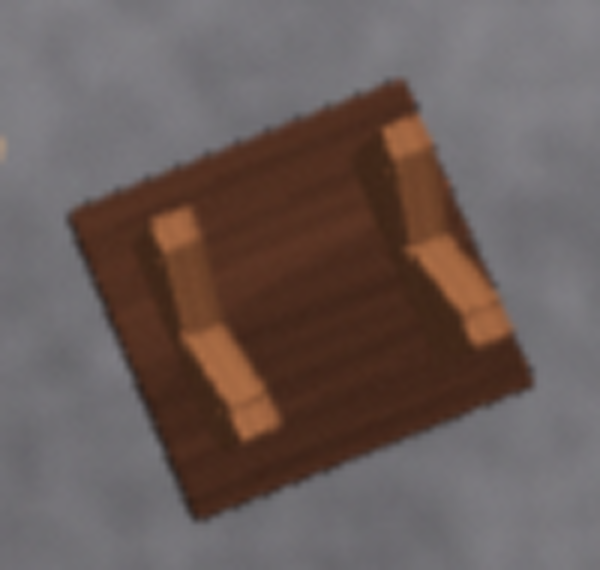

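View pics/cs1.png

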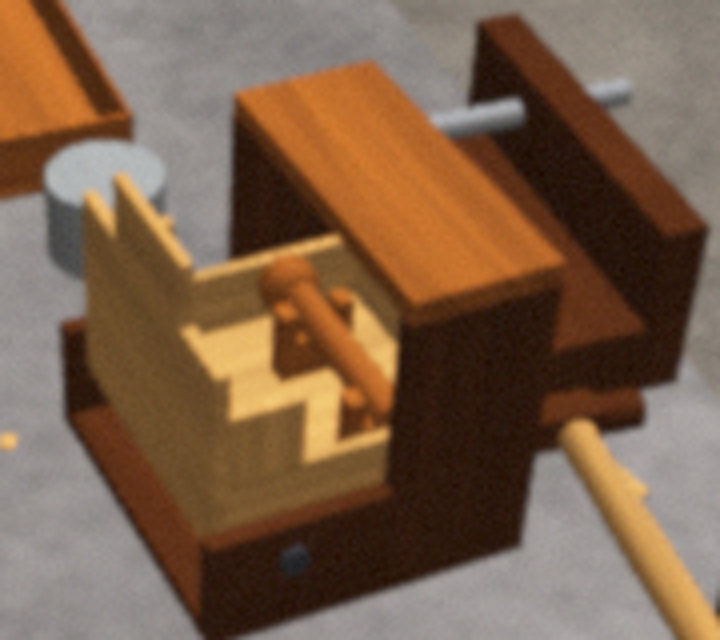

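Corner pixels read from the crops: the roof's front edge is at (115.5,133.7) and (233.7,123), the rest board's corners are at crop2 (405,80), (70,213), (197,520) and (532,383). The jar lid is at (287,272).

```bash
python3 - <<'E'
from h import *
d=load('top0')
c=lambda x,y,s,ox,oy:((x+.5)/s-.5+ox,(y+.5)/s-.5+oy)
print('roof')
P=[px(d,*c(x,y,4,100,65),205) for x,y in((45,85),(520,38),(535,232),(62,275))]
for p in P: print(p)
print('range',px(d,150,105),px(d,200,100))
BL,BR,FR,FL=P
yv=(BL+FL-BR-FR);print('yaw y', np.arctan2(-yv[0],yv[1])); xv=BL+BR-FL-FR;print('yaw x',np.arctan2(xv[1],xv[0]))
print([np.linalg.norm(a-b) for a,b in((BL,BR),(FL,FR),(BL,FL),(BR,FR))])
print('rest')
Q=[px(d,*c(x,y,6,315,145),15) for x,y in((405,80),(70,213),(197,520),(532,383))]
for q in Q: print(q)
print('c',sum(Q)/4,[np.linalg.norm(Q[i]-Q[(i+1)%4]) for i in range(4)])
yv=Q[1]+Q[2]-Q[0]-Q[3];print('yaw y',np.arctan2(-yv[0],yv[1])); xv=Q[0]+Q[1]-Q[2]-Q[3];print('yaw x',np.arctan2(xv[1],xv[0]))
print('jar',px(d,287,272,85),px(d,287,272))
s=load('side0'); print('jar side',px(s,224,241))
print('tab pts (z ~215)',px(d,*c(205,470,4,100,65),215),px(d,*c(408,450,4,100,65),215))
E
```

```text
roof
[747.88764067 298.52227076 205.        ]
[764.96421309  85.64577908 205.        ]
[676.42689673  79.35356298 205.        ]
[661.02907093 289.08746272 205.        ]
range [712.0868664  228.34190275 202.70523855] [717.82998043 138.07807889 207.43870388]
yaw y 0.0766916918786208
yaw x 0.08942671570084441
[np.float64(213.5603194223143), np.float64(210.2983636219414), np.float64(87.36948403606871), np.float64(88.76062399335298)]
rest
[ 646.51476903 -219.68808082   15.        ]
[600.46043525 -99.06008887  15.        ]
[ 490.37909641 -141.10217439   15.        ]
[ 537.09420027 -260.4555608    15.        ]
c [ 568.61212524 -180.07647622   15.        ] [np.float64(129.12054097472864), np.float64(117.83648890389466), np.float64(128.16993319687217), np.float64(116.76835312794572)]
yaw y 0.3688748559558857
yaw x 0.3607516665552408
jar [409.37402766 -11.62844049  85.        ] [409.42058913 -11.62264685  86.13241646]
jar side [411.30298892  -9.81232495  84.54851296]
tab pts (z ~215) [571.29983516 221.47322203 215.        ] [578.5626232  133.57054081 215.        ]
```

```bash
cat >> h.py <<'E'
from scipy.spatial.transform import Rotation as Ro
PIV=np.array([608.4,179.6,0]); YS=0.081; RC=np.array([568.6,-180.1,0]); YR=0.365
def st(x,y,z): 
    return PIV+np.array([x*np.cos(YS)-y*np.sin(YS),x*np.sin(YS)+y*np.cos(YS),z])
def inst(p):
    p=np.array(p)-PIV; return np.array([p[0]*np.cos(YS)+p[1]*np.sin(YS),-p[0]*np.sin(YS)+p[1]*np.cos(YS),p[2]])
def bn(x,y,z,th): # bin frame -> stand frame
    return np.array([x*np.cos(th)-z*np.sin(th),y,50+x*np.sin(th)+z*np.cos(th)])
def Rt(): return Ro.from_euler('xyz',readout.state()['tcp_rot']).as_matrix()
def shift(w): # world displacement -> tool units (x,y,z)
    return np.round(Rt().T@np.array(w)/50,3)
def info():
    s=readout.state();R=Rt()
    print('t',s['t'],'tcp',s['tcp_pos'].round(1),'stand',inst(s['tcp_pos']).round(1),'F',s['contact_force'].round(1),'gap',round(s['finger_gap'],1),'q',s['qpos'].round(2))
    print('toolx',R[:,0].round(3),'yaw of tool z',round(float(np.arctan2(R[1,2],R[0,2])),4))
def yawturn(y): # turn about tool x in units so tool z has world yaw y (mod pi)
    R=Rt();a=np.arctan2(R[1,2],R[0,2]); d=(y-a+np.pi/2)%np.pi-np.pi/2
    # tool x down: positive turn about tool x = negative world yaw
    return round(-d/(np.pi/3),3)
E
python3 - <<'E'
from h import *
info(); p=readout.state()['tcp_pos']
print('turn',yawturn(YS)); 
print('y,z tool axes',Rt()[:,1].round(3),Rt()[:,2].round(3))
t=st(-5,0,275); print(t, shift(t-p))
E
```

```text
t 0.1 tcp [206.9 642.1 247.4] stand [-362.7  493.4  247.4] F [-0.7 -0.5 -0.2] gap 85.1 q [ 1.55  0.36  0.01 -0.   -1.22 -0.29]
toolx [-0.    -0.001 -1.   ] yaw of tool z -1.8827
turn 1.125
y,z tool axes [ 0.952 -0.307  0.   ] [-0.307 -0.952  0.001]
[603.41639353 179.19544272 275.        ] [-0.54  10.388  6.379]
```

```bash
python3 -m crank '[[1,-0.55,0,0,0],[1,0,0.5,0.3,0],[1,0,0.74,0.456,0],[1,0,0.74,0.456,0],[1,0,0.74,0.456,0],[1,0,0.74,0.456,0],[1,0,0.74,0.456,0],[1,0,0.74,0.456,0],[1,0,0.74,0.456,0],[1,0,0.74,0.456,0],[1,0,0.74,0.456,0],[1,0,0.74,0.456,0],[1,0,0.74,0.456,0],[1,0,0.74,0.456,0],[1,0,0.6,0.36,0],[1,0,0,0,0]]'
python3 -m crank '[[1,0,0,0,0.16],[1,0,0,0,0.16],[1,0,0,0,0.16],[1,0,0,0,0.16],[1,0,0,0,0.16],[1,0,0,0,0.16],[1,0,0,0,0.165],[1,0,0,0,0]]'
python3 - <<'E'
from h import *
info(); p=readout.state()['tcp_pos']; print(yawturn(YS)); print(shift(st(-5,0,275)-p),Rt().round(2))
grab('side','side1');grab('top','top1')
E
```

```text
t: 2.1
tcp_pos: [588.6, 194.7, 274.6]
tcp_rot: [-0.695, 1.569, -2.581]
contact_force: [0.6, -0.7, 0.3]
finger_gap: 0.2
t: 3.1
tcp_pos: [587.2, 197.5, 275.4]
tcp_rot: [0.086, 1.57, -2.973]
contact_force: [0.2, -0.3, -0.8]
finger_gap: -0.0
t 3.1 tcp [587.2 197.5 275.4] stand [-19.6  19.6 275.4] F [ 0.2 -0.3 -0.8] gap -0.0 q [ 0.64  0.25 -0.08 -0.   -1.24 -0.56]
toolx [-0.001 -0.    -1.   ] yaw of tool z -3.0593
0.001
[ 0.007  0.392 -0.292] [[-0.    0.08 -1.  ]
 [-0.   -1.   -0.08]
 [-1.    0.    0.  ]]
```

View pics/side1.png

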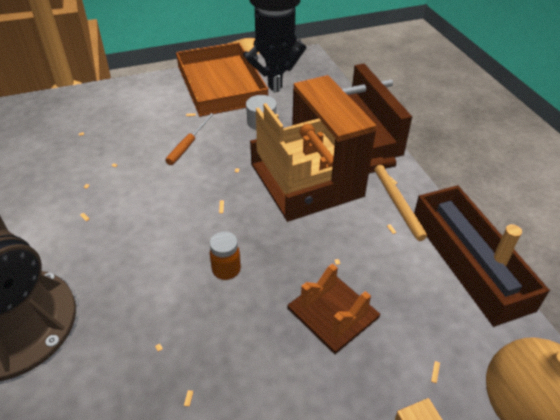

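View pics/top1.png

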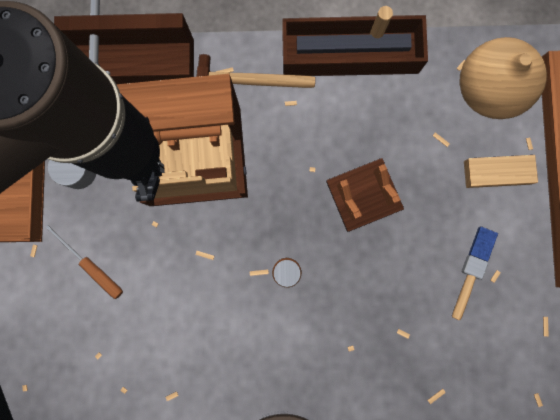

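The top view shows the gripper at about (147,180). The bin, peg, and rest haven't moved. I'll align behind the tab and lower.

```bash
python3 -m crank '[[1,0,0.39,-0.22,0],[1,0,0,0,0],[1,0.4,0,0,0],[1,0.4,0,0,0],[1,0.4,0,0,0],[1,0.27,0,0,0],[1,0,0,0,0]]'
python3 - <<'E'
from h import *
info(); grab('side','side2');grab('top','top2');crop('side2',220,30,400,210,4,'cs2')
crop('top2',90,60,270,220,4,'ct3')
E
```

```text
t: 4.08
tcp_pos: [599.9, 178.9, 201.3]
tcp_rot: [0.446, 1.569, -2.613]
contact_force: [-0.3, -0.3, 0.1]
finger_gap: 0.1
t 4.075 tcp [599.9 178.9 201.3] stand [ -8.5   0.  201.3] F [-0.3 -0.3  0.1] gap 0.1 q [ 0.6   0.31 -0.17 -0.   -1.09 -0.52]
toolx [-0.002 -0.001 -1.   ] yaw of tool z -3.0598
```

View pics/cs2.png

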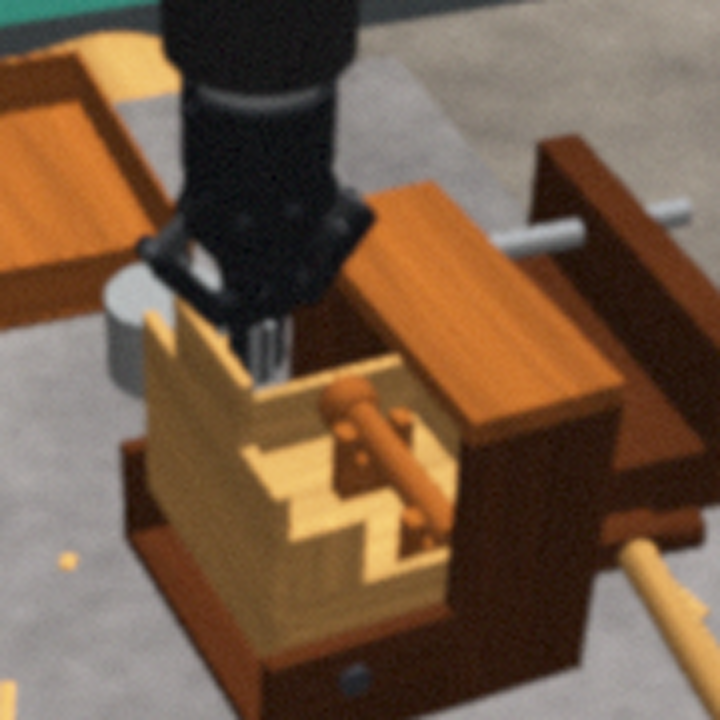

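View pics/ct3.png

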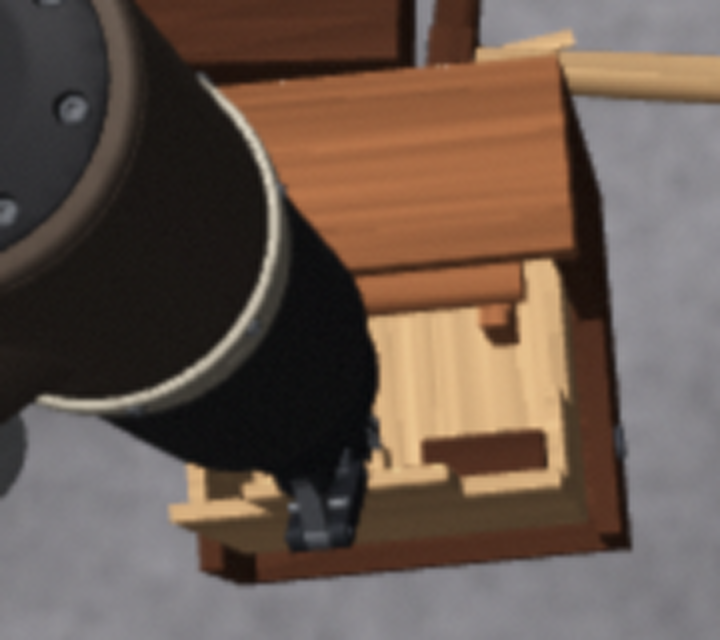

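The fingers sit inside the bin behind the tab, at crop pixel (270,380). The outer knuckle is at crop pixel (370,215) and is wide, so I'll measure its clearance for the later roof approach.

```bash
python3 - <<'E'
from h import *
d=load('side2');s=readout.state()['tcp_pos']
for x,y in((370,215),(360,205),(355,235),(335,270),(320,295),(300,300),(285,320),(280,370),(150,248),(165,262),(200,285),(230,320),(265,380),(255,200),(310,130),(190,130)):
    p=px(d,220+x/4,30+y/4); q=inst(p)-inst(s); print((x,y),q.round(0),'above tip',round(q[2]+17))
E
```

```text
(370, 215) [ 57. -13.  72.] above tip 89
(360, 205) [57. -2. 72.] above tip 89
(355, 235) [ 50. -11.  61.] above tip 78
(335, 270) [ 39. -11.  43.] above tip 60
(320, 295) [ 30. -14.  32.] above tip 49
(300, 300) [ 20. -11.  30.] above tip 47
(285, 320) [ 11. -12.  21.] above tip 38
(280, 370) [ 11.  -9. -12.] above tip 5
(150, 248) [-57.   1.  74.] above tip 91
(165, 262) [-55. -13.  74.] above tip 91
(200, 285) [-28.   6.  42.] above tip 59
(230, 320) [-17.  -6.  25.] above tip 42
(265, 380) [  1. -10. -16.] above tip 1
(255, 200) [-17. -35. 112.] above tip 129
(310, 130) [ 11. -34. 141.] above tip 158
(190, 130) [-37.  -4. 137.] above tip 154
```

```bash
python3 -m crank '[[1,0.03,0,0.146,0],[1,0.03,0,0.146,0],[1,0.04,0,0.146,0],[1,0.04,0,0.146,0],[1,0.04,0,0.146,0],[1,0.07,0,0.118,0],[1,0.07,0,0.118,0],[1,0.07,0,0.118,0],[1,0.07,0,0.118,0]]'
python3 - <<'E'
from h import *
info(); grab('side','side3');crop('side3',220,60,400,220,4,'cs3')
E
```

```text
t: 5.3
tcp_pos: [540.3, 174.4, 179.3]
tcp_rot: [-2.461, 1.57, 0.762]
contact_force: [4.1, 1.5, 1.8]
finger_gap: -0.1
t 5.3 tcp [540.3 174.4 179.3] stand [-68.3   0.3 179.3] F [4.1 1.5 1.8] gap -0.1 q [ 0.66  0.24 -0.32 -0.   -1.01 -0.58]
toolx [ 0.001  0.001 -1.   ] yaw of tool z -3.0606
```

View pics/cs3.png

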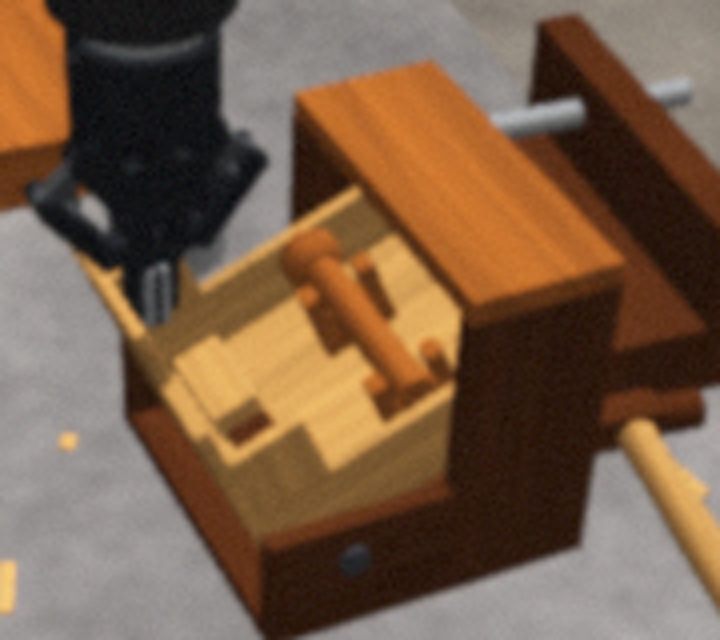

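The bin is tipped about 0.4 rad, with the peg still in its slots at crop pixel (365,320). I'll keep going to the stop.

```bash
python3 -m crank '[[1,0.09,0,0.102,0],[1,0.09,0,0.102,0],[1,0.09,0,0.102,0],[1,0.09,0,0.102,0],[1,0.11,0,0.082,0],[1,0.11,0,0.082,0],[1,0.11,0,0.082,0],[1,0.11,0,0.082,0],[1,0,0,0,0]]'
python3 - <<'E'
from h import *
info()
E
```

```text
t: 6.48
tcp_pos: [503.1, 170.8, 138.5]
tcp_rot: [0.378, 1.569, -2.683]
contact_force: [-0.2, -0.1, -0.3]
finger_gap: 0.1
t 6.475 tcp [503.1 170.8 138.5] stand [-105.6   -0.2  138.5] F [-0.2 -0.1 -0.3] gap 0.1 q [ 0.7   0.23 -0.45 -0.   -0.9  -0.62]
toolx [-0.001 -0.001 -1.   ] yaw of tool z -3.0608
```

```bash
python3 -m crank '[[1,0.07,0,0.04,0],[1,0.07,0,0.04,0],[1,0,0,0,0]]'
python3 - <<'E'
from h import *
info(); grab('side','side4');crop('side4',220,60,400,220,4,'cs4')
E
```

```text
t: 6.85
tcp_pos: [502.5, 171.7, 134.5]
tcp_rot: [-2.911, 1.565, 0.313]
contact_force: [6.0, -2.1, 10.4]
finger_gap: -0.4
t 6.85 tcp [502.5 171.7 134.5] stand [-106.2    0.7  134.5] F [ 6.  -2.1 10.4] gap -0.4 q [ 0.7   0.23 -0.46  0.   -0.88 -0.62]
toolx [ 0.006  0.002 -1.   ] yaw of tool z -3.0593
```

View pics/cs4.png

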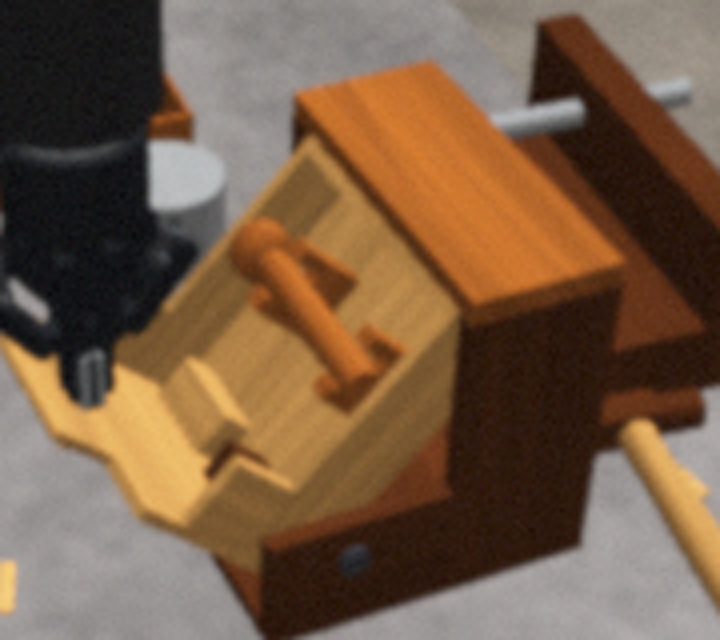

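The bin is at its stop, with the peg in its slots at crop pixel (305,300). Next I'll back off, raise, and open to see the open profile.

```bash
python3 -m crank '[[1,-0.2,0,-0.1,0],[1,-0.5,0,-0.1,0],[0.5,-0.6,0,0,0],[0,-0.6,0,0,0],[0,-0.6,0,0,0],[0,0,0,0,0],[0,0,0,0,0],[0,0,0,0,0],[0,0,0,0,0],[0,0,0,0,0]]'
python3 - <<'E'
from h import *
info(); grab('side','side5');grab('top','top5');crop('side5',170,0,400,200,3.2,'cs5');crop('top5',90,60,270,220,4,'ct5')
E
```

```text
t: 8.15
tcp_pos: [509.8, 171.5, 256.8]
tcp_rot: [0.567, 1.57, -2.494]
contact_force: [0.2, 0.8, -0.6]
finger_gap: 85.4
t 8.15 tcp [509.8 171.5 256.8] stand [-99.   -0.  256.8] F [ 0.2  0.8 -0.6] gap 85.4 q [ 0.69  0.13 -0.28 -0.   -1.17 -0.61]
toolx [-0.001 -0.001 -1.   ] yaw of tool z -3.0607
```

View pics/cs5.png

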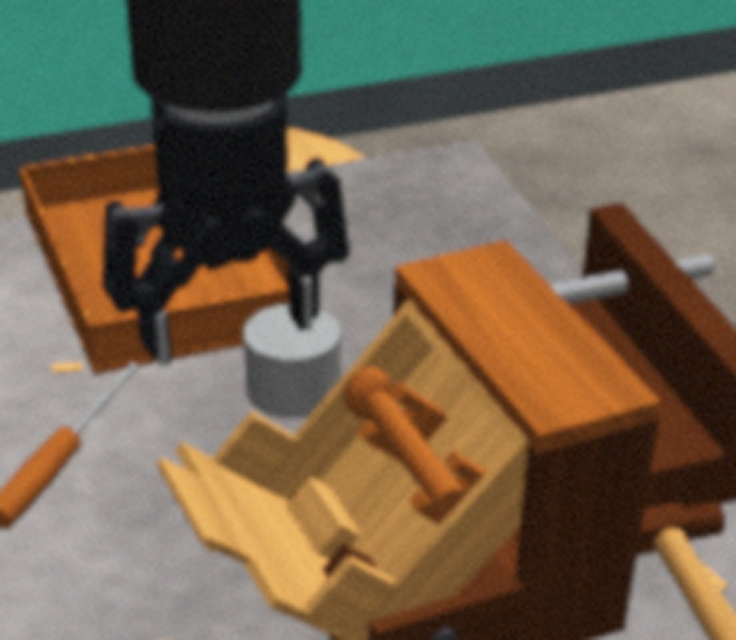

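View pics/ct5.png

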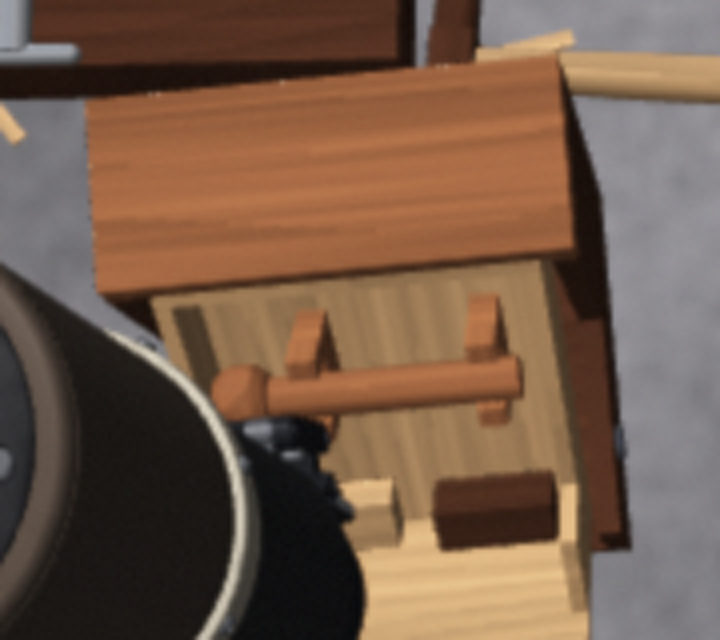

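The open gripper's right finger tip is at crop pixel (305,322) and its outer knuckle at (345,250). In the top crop the peg's axis runs from (268,393) to (521,376). I'll measure both.

```bash
python3 - <<'E'
from h import *
d=load('side5');s=inst(readout.state()['tcp_pos'])
for x,y in((305,322),(310,300),(318,280),(335,260),(344,250),(340,210),(330,175),(315,165),(165,358),(155,330),(130,300),(112,290),(110,215)):
    q=inst(px(d,170+x/3.2,y/3.2))-s; print((x,y),q.round(0))
t=load('top5')
print('peg top')
for x,y in((275,393),(300,391),(350,388),(400,384),(450,381),(500,377)):
    u,v=90+(x+.5)/4-.5,60+(y+.5)/4-.5
    print(x,inst(px(t,u,v)).round(1), 'z=136:',inst(px(t,u,v,136.)).round(1))
u,v=90+(521.5)/4-.5,60+(376.5)/4-.5;print('end',inst(px(t,u,v,136)).round(1))
u,v=90+(268.5)/4-.5,60+(393.5)/4-.5;print('shoulder',inst(px(t,u,v,136)).round(1))
print('side')
for x,y in((380,395),(395,420),(410,445),(425,468),(440,490)):
    print(inst(px(d,170+x/3.2,y/3.2)).round(1))
print('expected',bn(78,-13,45,.8))
E
```

```text
(305, 322) [ 46. -11.   4.]
(310, 300) [ 49. -12.  20.]
(318, 280) [56. -7. 29.]
(335, 260) [ 65. -12.  44.]
(344, 250) [ 71. -12.  49.]
(340, 210) [ 70. -10.  76.]
(330, 175) [ 63. -11. 100.]
(315, 165) [61.  7. 98.]
(165, 358) [-46. -10.   3.]
(155, 330) [-50. -11.  24.]
(130, 300) [-64. -11.  49.]
(112, 290) [-71.   0.  50.]
(110, 215) [-66.   4.  96.]
peg top
275 [ 23.1  46.  146.9] z=136: [ 25.6  48.7 136. ]
300 [ 23.4  34.7 144.6] z=136: [ 25.4  36.8 136. ]
350 [ 22.8  11.2 143.5] z=136: [ 24.5  12.8 136. ]
400 [ 21.9 -12.8 145.3] z=136: [ 24.1 -11.1 136. ]
450 [ 21.4 -36.2 143.8] z=136: [ 23.1 -35.  136. ]
500 [ 20.5 -60.2 145.9] z=136: [ 22.7 -58.9 136. ]
end [ 22.2 -68.9 136. ]
shoulder [ 25.9  52.1 136. ]
side
[ 25.6  44.6 145.9]
[ 24.6  17.7 143. ]
[ 21.3 -13.  144.1]
[ 19.  -40.6 145.2]
[ 17.7 -65.7 145.4]
expected [ 22.06209924 -13.         137.30557701]
```

The open gripper's knuckles reach 71 mm out, about 53 mm above the tips. With the jaws across the peg they would hit the roof and the bin's back wall. Turning the jaws along the peg and pinching the head axially, from just above the shank, keeps everything clear. I'll rotate 90° and measure the head closely.

```bash
python3 -m crank '[[0,-0.2,0,0,-0.16],[0,-0.2,0,0,-0.16],[0,0,0,0,-0.16],[0,0,0,0,-0.16],[0,0,0,0,-0.16],[0,0,0,0,-0.16],[0,0,0,0,-0.16],[0.3,0,0,0,-0.16],[0.6,0,0,0,-0.16],[0.6,0,0,0,-0.04],[0.6,0,0,0,0],[0.6,0,0,0,0]]'
python3 - <<'E'
from h import *
info(); print(yawturn(-np.pi/2+.06))
grab('side','side6');grab('top','top6');crop('side6',255,90,345,165,8,'cs6');crop('top6',130,125,230,185,8,'ct6'); crop('side6',150,0,400,190,3.1,'cs6b')
E
```

```text
t: 9.75
tcp_pos: [509.9, 171.6, 277.3]
tcp_rot: [-0.623, 1.571, -2.135]
contact_force: [-0.5, -0.4, -0.1]
finger_gap: 34.4
t 9.75 tcp [509.9 171.6 277.3] stand [-98.8   0.  277.3] F [-0.5 -0.4 -0.1] gap 34.4 q [ 0.69  0.11 -0.24  0.   -1.21  0.94]
toolx [-0. -0. -1.] yaw of tool z -1.5119
-0.001
```

View pics/cs6.png

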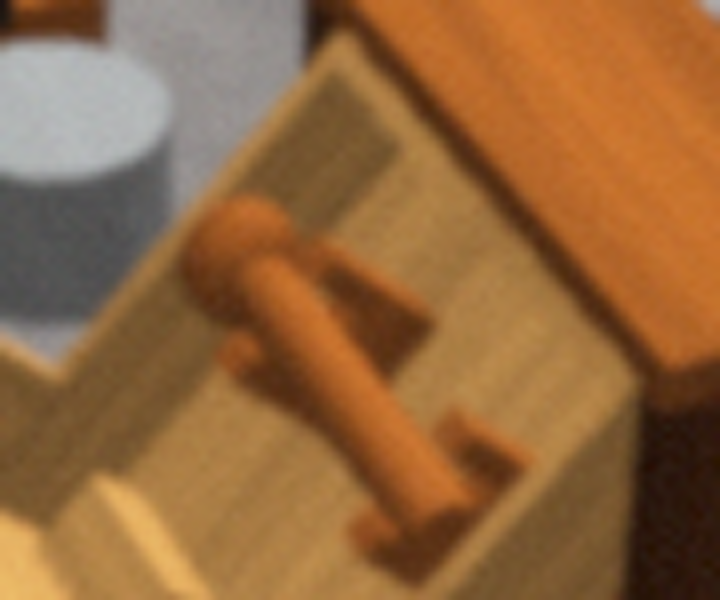

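View pics/ct6.png

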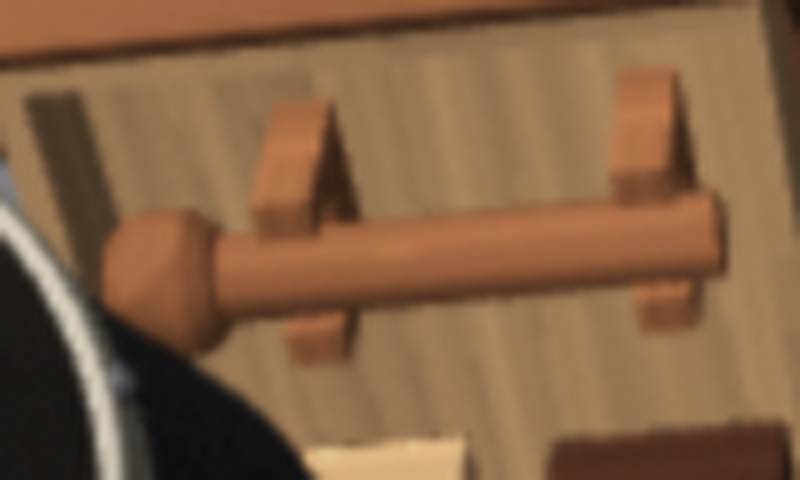

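View pics/cs6b.png

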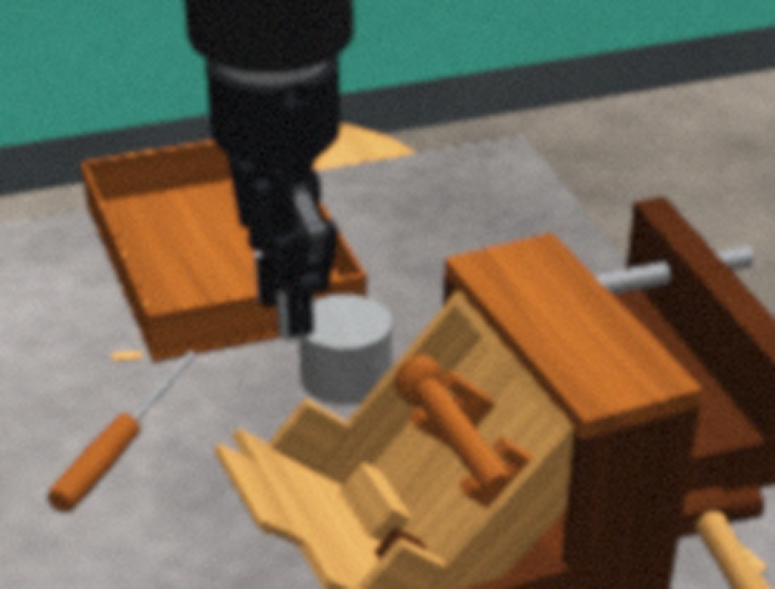

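The top crop shows the head spanning x≈103–220 and looking rounded, with the shank end at x≈722. I'll check the head's shape with depth, and the collar around the bearer posts.

```bash
python3 - <<'E'
from h import *
for tag,(u0,u1,v0,v1) in (('top6',(140,222,146,172)),('side6',(276,316,112,160))):
    d=load(tag)
    pts=[]
    for u in range(u0,u1):
        for v in range(v0,v1):
            c=d['color'][v,u].astype(int)
            if c[0]-c[2]>60 and c[0]-c[1]>35 and d['range_z'][v,u]>0: 
                q=inst(px(d,u,v)); 
                if 126<q[2]<165: pts.append(q)
    pts=np.array(pts); print(tag,len(pts))
    for y in range(-76,92,6):
        s=pts[(pts[:,1]>=y)&(pts[:,1]<y+6)]
        if len(s)>4:
            i=s[:,2].argsort()[::-1][:6]; print(y+3,len(s),'zmax',s[i,2].mean().round(1),'x at top',s[i,0].mean().round(1),'xr',s[:,0].min().round(0),s[:,0].max().round(0))
E
```

```text
top6 972
-67 30 zmax 145.9 x at top 22.5 xr 12.0 33.0
-61 37 zmax 153.3 x at top 27.0 xr 5.0 33.0
-55 64 zmax 157.3 x at top 32.6 xr 3.0 34.0
-49 67 zmax 158.8 x at top 32.5 xr 2.0 34.0
-43 32 zmax 146.8 x at top 22.8 xr 14.0 31.0
-37 32 zmax 145.8 x at top 22.5 xr 13.0 32.0
-31 31 zmax 146.1 x at top 21.5 xr 14.0 33.0
-25 30 zmax 146.0 x at top 23.7 xr 13.0 32.0
-19 31 zmax 146.1 x at top 20.8 xr 14.0 31.0
-13 33 zmax 147.1 x at top 22.8 xr 14.0 32.0
-7 31 zmax 145.8 x at top 21.4 xr 14.0 33.0
-1 31 zmax 146.8 x at top 23.1 xr 14.0 31.0
5 30 zmax 146.5 x at top 23.4 xr 14.0 32.0
11 32 zmax 146.2 x at top 25.0 xr 15.0 33.0
17 28 zmax 145.9 x at top 19.9 xr 15.0 31.0
23 45 zmax 158.3 x at top 33.9 xr 7.0 44.0
29 75 zmax 158.2 x at top 33.5 xr 4.0 44.0
35 73 zmax 157.4 x at top 34.2 xr 2.0 45.0
41 28 zmax 148.6 x at top 24.8 xr 10.0 32.0
47 29 zmax 145.8 x at top 25.4 xr 15.0 33.0
53 42 zmax 151.5 x at top 21.2 xr 12.0 36.0
59 55 zmax 153.6 x at top 23.0 xr 9.0 39.0
65 48 zmax 153.6 x at top 22.4 xr 9.0 40.0
71 30 zmax 153.1 x at top 25.5 xr 13.0 41.0
77 8 zmax 147.8 x at top 22.7 xr 1
[... 551 characters left out ...]
7.0
-1 19 zmax 145.8 x at top 25.2 xr 14.0 71.0
5 26 zmax 146.3 x at top 22.9 xr 14.0 72.0
11 34 zmax 146.0 x at top 24.1 xr 14.0 76.0
17 27 zmax 146.5 x at top 21.0 xr 14.0 79.0
23 122 zmax 157.4 x at top 34.3 xr 6.0 82.0
29 73 zmax 158.1 x at top 34.9 xr 4.0 83.0
35 62 zmax 156.9 x at top 34.9 xr 6.0 86.0
41 41 zmax 148.8 x at top 35.8 xr 14.0 86.0
47 39 zmax 148.3 x at top 26.5 xr 14.0 85.0
53 80 zmax 153.2 x at top 20.3 xr 8.0 86.0
59 57 zmax 153.6 x at top 23.0 xr 7.0 85.0
65 42 zmax 153.2 x at top 24.7 xr 7.0 86.0
71 25 zmax 148.9 x at top 19.3 xr 8.0 86.0
77 20 zmax 139.8 x at top 70.7 xr 44.0 83.0
83 50 zmax 149.4 x at top 32.4 xr 11.0 80.0
89 14 zmax 143.1 x at top 26.3 xr 13.0 75.0
```

The depth data shows a true cylindrical head: top flat at z≈153.4, y 51 to 77. The shank axis is at (x 23, z 135.3), and the bearer near the head spans y≈22–36. Next I'll measure fingertip height against the TCP at this 34 mm opening.

```bash
python3 - <<'E'
from h import *
d=load('side6');s=inst(readout.state()['tcp_pos'])
for x in (285,292,300,308):
    for y in (318,324,328,332,336):
        q=inst(px(d,150+(x+.5)/3.1-.5,(y+.5)/3.1-.5))-s; print((x,y),q.round(1),end=' ')
    print()
# expected pixel of tip at inner finger: y offsets +-17..., z -13
for dz in (-17,-14,-11,-8):
    p=readout.state()['tcp_pos']; R=Rt()
    for sgn in (1,-1):
        for xx in(-11,11):
            w=p+R@np.array([-dz,xx,sgn*19]); u=proj(d,w)[0]; print(dz,sgn,xx,((u[0]-150+.5)*3.1).round(0),((u[1]+.5)*3.1).round(0),end=' | ')
    print()
# side wall top heights
t=load('side6')
E
python3 - <<'E'
from h import *
crop('side6',225,70,275,115,14,'cs6c')
E
```

```text
(285, 318) [ -7.7 -20.8   0.7] (285, 324) [ -8.5 -22.7  -2.3] (285, 328) [ -8.9 -23.3  -4.7] (285, 332) [ -8.9 -22.8  -8. ] (285, 336) [ -8.3 -20.9 -12.3] 
(292, 318) [ -5.6 -27.9   4.5] (292, 324) [ -6.6 -30.    1.7] (292, 328) [ -6.3 -28.8  -2. ] (292, 332) [ -5.8 -26.9  -6.3] (292, 336) [ -6.8 -29.3  -7.4] 
(300, 318) [ -1.2 -29.9   4.5] (300, 324) [ -3.  -34.2   3.4] (300, 328) [ -2.4 -32.2  -0.9] (300, 332) [ -1.3 -29.   -6.2] (300, 336) [ -2.  -30.5  -8. ] 
(308, 318) [  3.3 -31.9   4.6] (308, 324) [  2.7 -33.    1.1] (308, 328) [  2.9 -32.   -2.5] (308, 332) [  3.3 -30.7  -6.4] (308, 336) [  6.9 -20.8 -16.6] 
-17 1 -11 280.0 342.0 | -17 1 11 313.0 334.0 | -17 -1 -11 260.0 310.0 | -17 -1 11 292.0 303.0 | 
-14 1 -11 280.0 338.0 | -14 1 11 313.0 330.0 | -14 -1 -11 259.0 306.0 | -14 -1 11 292.0 299.0 | 
-11 1 -11 280.0 334.0 | -11 1 11 313.0 326.0 | -11 -1 -11 259.0 302.0 | -11 -1 11 292.0 295.0 | 
-8 1 -11 279.0 330.0 | -8 1 11 313.0 322.0 | -8 -1 -11 259.0 298.0 | -8 -1 11 291.0 291.0 |
```

View pics/cs6c.png

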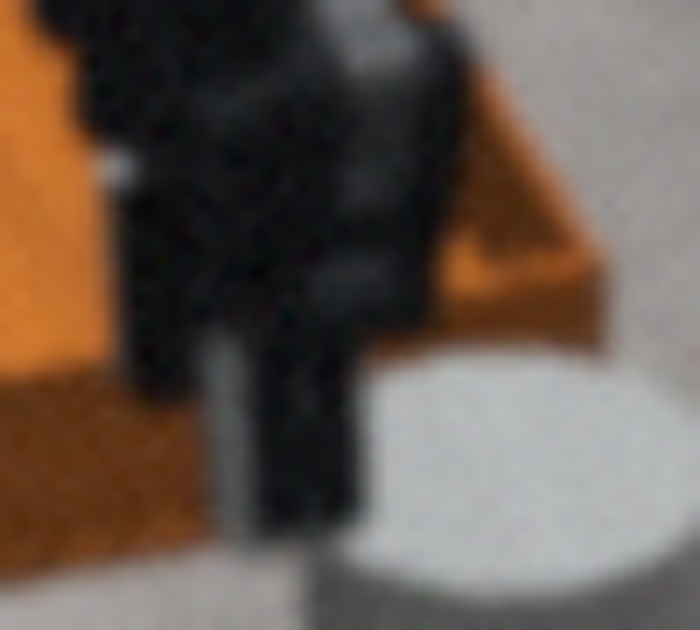

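```bash
python3 - <<'E'
from h import *
p=readout.state()['tcp_pos']; print(shift(st(12,64,277.3)-p))
E
```

```text
[-1.000e-03  2.188e+00 -1.328e+00]
```

```bash
python3 -m crank '[[0.635,0,0.4,-0.24,0],[0.635,0,0.5,-0.3,0],[0.635,0,0.5,-0.3,0],[0.635,0,0.5,-0.3,0],[0.635,0.3,0.29,-0.19,0],[0.635,0.5,0,0,0],[0.635,0.5,0,0,0],[0.635,0.4,0,0,0],[0.635,0,0,0,0]]'
python3 - <<'E'
from h import *
info();p=readout.state()['tcp_pos']; print(shift(st(12,64,162)-p))
grab('side','side7');grab('top','top7');crop('side7',225,50,345,160,6,'cs7')
E
```

```text
t: 10.98
tcp_pos: [613.8, 243.8, 189.7]
tcp_rot: [-1.084, 1.566, -2.595]
contact_force: [0.0, -0.6, 1.1]
finger_gap: 31.0
t 10.975 tcp [613.8 243.8 189.7] stand [ 10.6  63.5 189.7] F [ 0.  -0.6  1.1] gap 31.0 q [ 0.67  0.38 -0.1  -0.   -1.1   0.96]
toolx [-0.004 -0.002 -1.   ] yaw of tool z -1.5114
[ 0.553  0.03  -0.011]
```

View pics/cs7.png

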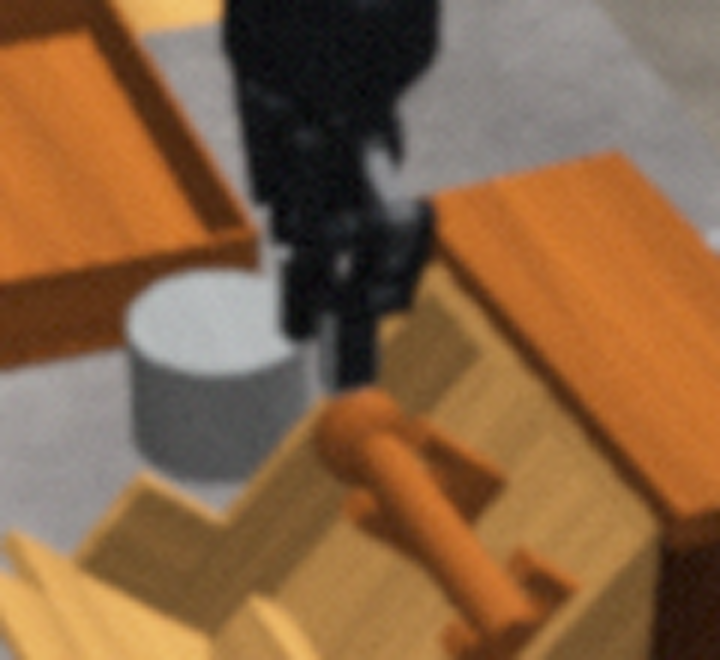

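The gripper is above the head, at crop pixel (345,385), clear of the roof. I'll lower it in slow steps.

```bash
python3 -m crank '[[0.635,0.2,0.02,-0.01,0],[0.635,0.15,0,0,0],[0.635,0.1,0,0,0],[0.635,0.09,0,0,0],[0.635,0,0,0,0]]'
python3 - <<'E'
from h import *
info()
grab('side','side8');grab('top','top8');crop('side8',250,60,350,150,7,'cs8');crop('top8',110,110,240,200,6,'ct8')
E
```

```text
t: 11.7
tcp_pos: [616.1, 245.0, 164.9]
tcp_rot: [-0.987, 1.57, -2.498]
contact_force: [0.9, 0.5, 0.1]
finger_gap: 31.0
t 11.7 tcp [616.1 245.  164.9] stand [ 12.9  64.6 164.9] F [0.9 0.5 0.1] gap 31.0 q [ 0.67  0.4  -0.13 -0.   -1.05  0.96]
toolx [-0.001 -0.    -1.   ] yaw of tool z -1.5109
```

View pics/cs8.png

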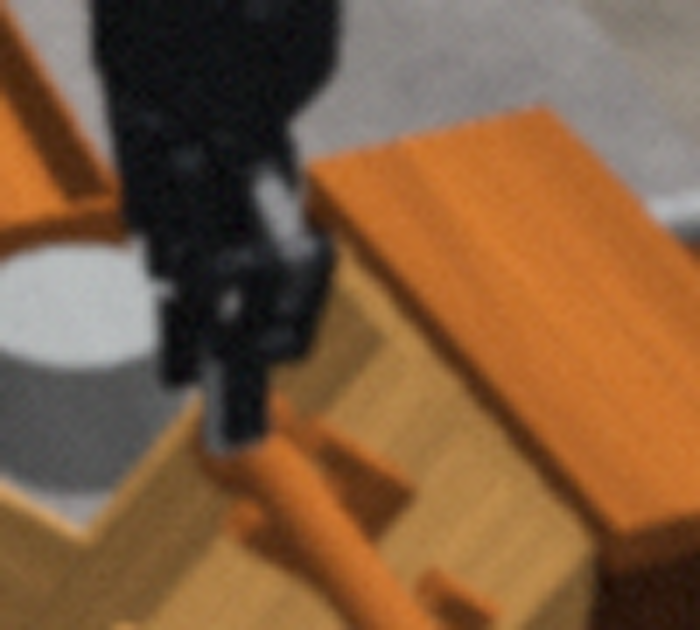

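```bash
python3 -m crank '[[0.635,0.03,-0.02,0,0],[0.635,0.03,0,0,0],[0.635,0,0,0,0]]'
python3 - <<'E'
from h import *
info()
grab('side','side9');crop('side9',250,85,320,145,10,'cs9')
E
```

```text
t: 12.18
tcp_pos: [615.2, 245.1, 162.3]
tcp_rot: [1.957, 1.571, 0.447]
contact_force: [-0.4, 0.6, 0.5]
finger_gap: 31.4
t 12.175 tcp [615.2 245.1 162.3] stand [ 12.   64.7 162.3] F [-0.4  0.6  0.5] gap 31.4 q [ 0.67  0.4  -0.13  0.   -1.04  0.96]
toolx [ 0.  0. -1.] yaw of tool z -1.5108
```

View pics/cs9.png

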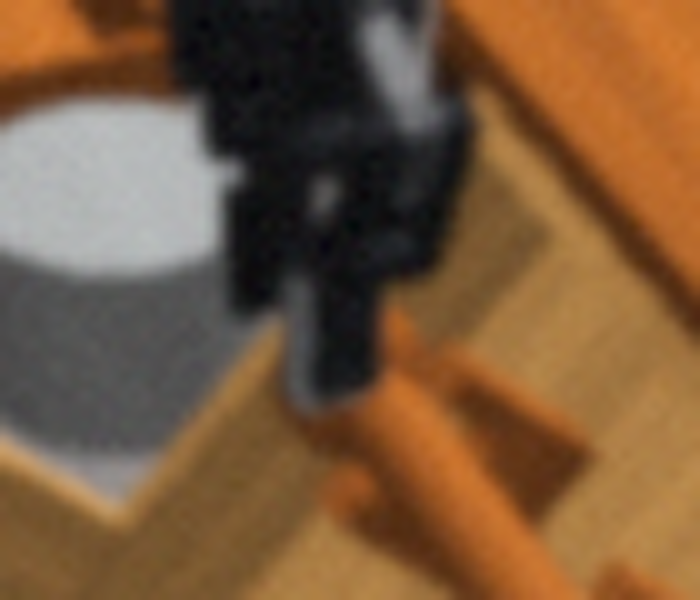

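The inner fingertip at crop pixel (320,405) sits just over the shank, in front of the shoulder. Closing now.

```bash
python3 -m crank '[[0.68,0,0,0,0],[0.72,0,0,0,0],[0.76,0,0,0,0],[0.85,0,0,0,0],[1,0,0,0,0],[1,0,0,0,0]]'
python3 - <<'E'
from h import *
info()
grab('side','side10');crop('side10',250,85,340,160,8,'cs10')
E
```

```text
t: 12.98
tcp_pos: [615.3, 245.0, 162.4]
tcp_rot: [0.954, 1.571, -0.557]
contact_force: [-0.1, -2.0, 1.6]
finger_gap: 17.8
t 12.975 tcp [615.3 245.  162.4] stand [ 12.1  64.6 162.4] F [-0.1 -2.   1.6] gap 17.8 q [ 0.67  0.4  -0.13  0.   -1.04  0.96]
toolx [ 0. -0. -1.] yaw of tool z -1.5108
```

View pics/cs10.png

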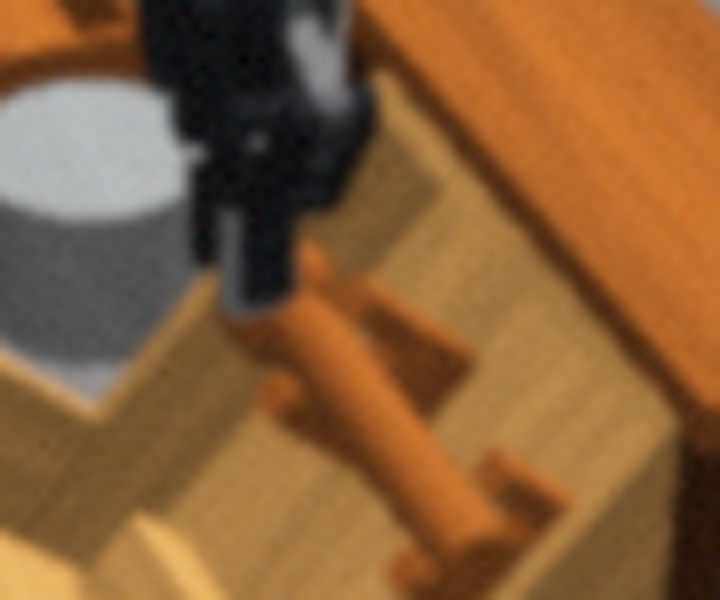

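The gap is 17.8 mm instead of 26, so the head's edges must be rounded and the pads hold only the narrower upper part. I'll test with a small lift along the slot direction, which is low risk.

```bash
python3 -m crank '[[1,-0.04,-0.04,0,0],[1,-0.05,-0.05,0,0],[1,-0.05,-0.05,0,0],[1,0,0,0,0]]'
python3 - <<'E'
from h import *
info()
grab('side','side11');crop('side11',250,85,340,160,8,'cs11')
E
```

```text
t: 13.52
tcp_pos: [608.0, 244.8, 169.7]
tcp_rot: [2.527, 1.57, 1.017]
contact_force: [0.6, -0.0, 0.3]
finger_gap: 18.2
t 13.525 tcp [608.  244.8 169.7] stand [  4.9  65.  169.7] F [ 0.6 -0.   0.3] gap 18.2 q [ 0.68  0.38 -0.14 -0.   -1.05  0.95]
toolx [ 0.  0. -1.] yaw of tool z -1.5106
```

View pics/cs11.png

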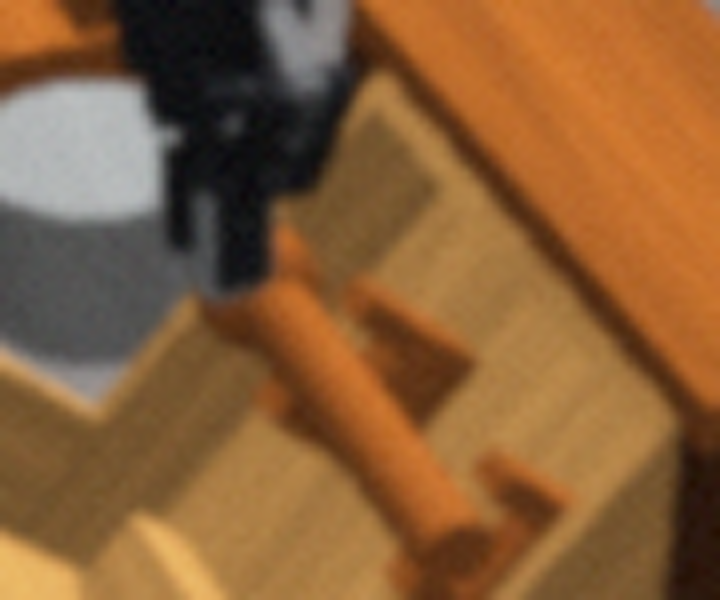

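The peg came up with the gripper and the gap held at 18.2. I'll continue slowly along the slot.

```bash
python3 -m crank '[[1,-0.05,-0.05,0,0],[1,-0.06,-0.06,0,0],[1,-0.06,-0.06,0,0],[1,-0.06,-0.06,0,0],[1,-0.07,-0.06,0,0],[1,-0.08,-0.06,0,0],[1,-0.06,-0.03,0,0],[1,0,0,0,0]]'
python3 - <<'E'
from h import *
info()
grab('side','side12');crop('side12',240,65,340,150,8,'cs12')
E
```

```text
t: 14.58
tcp_pos: [589.3, 243.7, 191.7]
tcp_rot: [2.153, 1.57, 0.642]
contact_force: [0.1, -0.6, -0.8]
finger_gap: 18.1
t 14.575 tcp [589.3 243.7 191.7] stand [-13.8  65.4 191.7] F [ 0.1 -0.6 -0.8] gap 18.1 q [ 0.7   0.34 -0.15  0.   -1.08  0.93]
toolx [ 0.001  0.    -1.   ] yaw of tool z -1.5107
```

View pics/cs12.png

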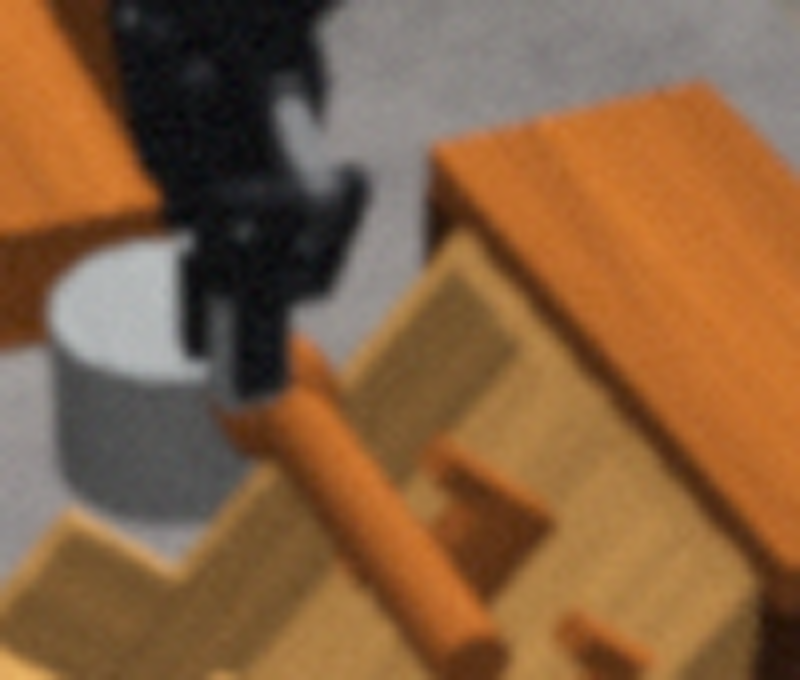

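The peg is free of the slots and still held. I'll measure its tilt.

```bash
cat >> h.py <<'E'
from scipy.optimize import least_squares
def pegfit(tags,mid0,yaw0,zmin,ylim=(-56,48)):
    """fit shank axis: points of pegs' colour near guess; returns mid-plane point, yaw, pitch"""
    mid0=np.array(mid0,float); a0=np.array([-np.sin(yaw0),np.cos(yaw0),0]);P=[]
    for tag in tags:
        d=load(tag);K=d['intrinsics'];R=cv2.Rodrigues(d['rvec'].astype(float))[0];t=d['tvec'].astype(float).ravel()
        H,W=d['range_z'].shape;u,v=np.meshgrid(np.arange(W),np.arange(H));z=d['range_z'].astype(float)
        pc=np.stack([u,v,np.ones_like(u)],-1)@np.linalg.inv(K).T*z[...,None]; w=(pc-t)@R
        c=d['color'].astype(int); m=(c[...,0]-c[...,2]>50)&(c[...,0]-c[...,1]>28)&(z>0)&(w[...,2]>zmin)
        q=w[m]; r=q-mid0; s=r@a0; dist=np.linalg.norm(r-s[:,None]*a0,axis=1)
        q=q[(dist<22)&(s>ylim[0])&(s<ylim[1])]; print(tag,len(q)); P.append(q)
    P=np.vstack(P)
    def f(p):
        a=np.array([-np.sin(p[2])*np.cos(p[3]),np.cos(p[2])*np.cos(p[3]),np.sin(p[3])])
        o=np.array([p[0],0,p[1]])+a0*0+np.array([0,mid0[1],0]); r=P-o; s=r@a
        return np.linalg.norm(r-s[:,None]*a,axis=1)-11
    o=least_squares(f,[mid0[0],mid0[2],yaw0,0],loss='soft_l1',f_scale=1.5)
    print('axis at y=%.1f: x %.1f z %.1f yaw %.3f pitch(head up +) %.3f'%(mid0[1],*o.x),'rms',np.sqrt((np.clip(abs(f(o.x)),0,5)**2).mean()).round(2)); return o.x
E
python3 - <<'E'
from h import *
grab('top','top12')
m=st(-3,-9,164.5); print(m)
pegfit(['side12'],m,.06,140); pegfit(['top12'],m,.06,140);pegfit(['side12','top12'],m,.06,140)
E
```

```text
[606.13803922 170.38677399 164.5       ]
side12 351
axis at y=170.4: x 607.5 z 164.5 yaw 0.063 pitch(head up +) -0.019 rms 1.18
top12 538
axis at y=170.4: x 605.6 z 163.6 yaw 0.062 pitch(head up +) -0.016 rms 1.22
side12 351
top12 538
axis at y=170.4: x 606.5 z 163.9 yaw 0.057 pitch(head up +) -0.015 rms 1.33
```

The peg is level within 0.02 rad, its yaw is 0.06, and its middle is (17, −73, −28) mm from the TCP. I'll raise it gently, then carry it with ramped speed.

```bash
python3 -m crank '[[1,-0.04,0,0,0],[1,-0.08,0,0,0],[1,-0.12,0,0,0],[1,-0.14,0,0,0],[1,-0.14,0,0,0],[1,-0.12,0,0,0],[1,-0.08,0,0,0],[1,-0.04,0,0,0],[1,0,0,0,0]]'
python3 -m crank '[[1,0,-0.01,0.06,0],[1,0,-0.03,0.12,0],[1,0,-0.05,0.2,0],[1,0,-0.07,0.3,0],[1,0,-0.09,0.38,0],[1,0,-0.1,0.42,0],[1,0,-0.1,0.42,0],[1,0,-0.1,0.42,0],[1,0,-0.1,0.42,0],[1,0,-0.1,0.42,0],[1,0,-0.1,0.42,0],[1,0,-0.1,0.42,0],[1,0,-0.1,0.42,0],[1,0,-0.1,0.42,0],[1,0,-0.1,0.42,0],[1,0,-0.1,0.4,0],[1,0,-0.07,0.3,0],[1,0,-0.05,0.2,0],[1,0,-0.03,0.12,0],[1,0,0,0.05,0]]'
python3 -m crank '[[1,0,0,0,0],[1,0,0,0,-0.02],[1,0,0,0,-0.04],[1,0,0,0,-0.05],[1,0,0,0,-0.06],[1,0,0,0,-0.05],[1,0,0,0,-0.04],[1,0,0,0,-0.02],[1,0,0,0,0]]'
python3 - <<'E'
from h import *
info();grab('side','side13');grab('top','top13')
E
```

```text
t: 15.8
tcp_pos: [589.2, 243.5, 229.3]
tcp_rot: [2.823, 1.571, 1.312]
contact_force: [-0.1, 1.2, -1.8]
finger_gap: 18.3
t: 18.3
tcp_pos: [533.4, -77.0, 229.3]
tcp_rot: [2.024, 1.571, 0.513]
contact_force: [-0.4, -0.8, -0.3]
finger_gap: 18.1
t: 19.42
tcp_pos: [533.4, -76.7, 229.3]
tcp_rot: [-1.711, 1.571, -2.929]
contact_force: [-0.1, 0.1, -0.6]
finger_gap: 18.2
t 19.425 tcp [533.4 -76.7 229.3] stand [ -95.5 -249.4  229.3] F [-0.1  0.1 -0.6] gap 18.2 q [ 0.22  0.15 -0.32 -0.   -1.11  1.7 ]
toolx [-0. -0. -1.] yaw of tool z -1.2174
```

View pics/side13.png

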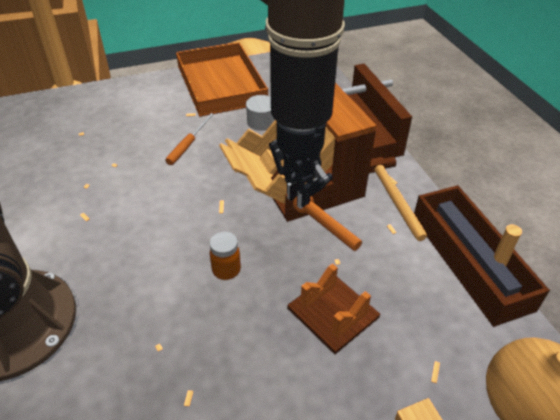

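View pics/top13.png

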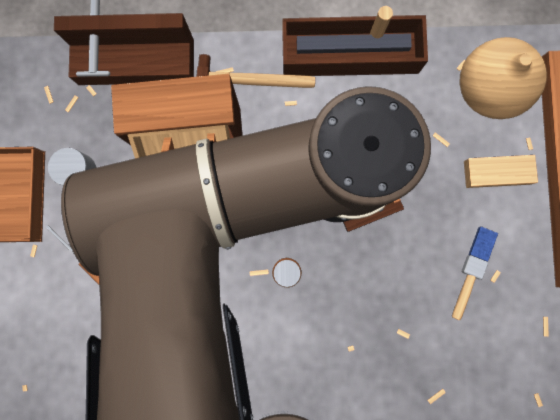

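The side view shows the peg hanging level from (300,200) to its tail at (357,243), with the rest below. I'll measure the peg's pose and refine the rest from its uprights' depth.

```bash
python3 - <<'E'
from h import *
m=[571,-142,201.6]
x=pegfit(['side13'],m,.354,185)
d=load('side13'); 
crop('side13',290,190,375,255,9,'cs13')
yaw=x[2];a=np.array([-np.sin(yaw)*np.cos(x[3]),np.cos(yaw)*np.cos(x[3]),np.sin(x[3])]);o=np.array([x[0],m[1],x[1]])
for s in(-60,0,40): print(s,(o+a*s).round(1),((proj(d,o+a*s)[0]-[290,190]+.5)*9).round(0))
# rest uprights from initial images: points with z 35..80 near the rest
for tag in('top0','side0'):
    e=load(tag);K=e['intrinsics'];R=cv2.Rodrigues(e['rvec'].astype(float))[0];t=e['tvec'].astype(float).ravel()
    H,W=e['range_z'].shape;u,v=np.meshgrid(np.arange(W),np.arange(H));z=e['range_z'].astype(float)
    w=(np.stack([u,v,np.ones_like(u)],-1)@np.linalg.inv(K).T*z[...,None]-t)@R
    r=w-RC; c,s=np.cos(YR),np.sin(YR); lx=r[...,0]*c+r[...,1]*s; ly=-r[...,0]*s+r[...,1]*c
    m=(abs(lx)<50)&(abs(ly)<60)&(w[...,2]>45)&(w[...,2]<85)
    for sg in(1,-1):
        k=m&(ly*sg>20); print(tag,sg,k.sum(),'lx',lx[k].min().round(1),lx[k].max().round(1),'ly',np.percentile(ly[k],[5,50,95]).round(1),'zmax',w[...,2][k].max().round(1))
        for lo,hi in((-45,-28),(28,45)):
            kk=k&(lx>lo)&(lx<hi)&(w[...,2]>66); print('   top',lo,kk.sum(),lx[kk].mean().round(1),ly[kk].mean().round(1))
E
```

```text
side13 657
axis at y=-142.0: x 571.9 z 202.0 yaw 0.354 pitch(head up +) -0.018 rms 1.1
-60 [ 592.7 -198.3  203.1] [623. 517.]
0 [ 571.9 -142.   202. ] [391. 333.]
40 [ 558.1 -104.5  201.3] [245. 217.]
top0 1 315 lx -39.4 40.6 ly [35.3 42.7 48.5] zmax 74.2
   top -45 42 -33.7 41.6
   top 28 47 34.4 41.7
top0 -1 343 lx -39.2 40.7 ly [-48.7 -40.6 -35.3] zmax 74.6
   top -45 43 -33.5 -42.1
   top 28 48 34.5 -42.0
side0 1 464 lx -39.2 43.0 ly [32.7 36.6 46.5] zmax 74.4
   top -45 49 -34.1 39.3
   top 28 56 34.7 39.9
side0 -1 491 lx -39.3 42.5 ly [-51.  -46.7 -37.4] zmax 74.8
   top -45 56 -34.0 -44.2
   top 28 59 34.9 -44.2
```

View pics/cs13.png

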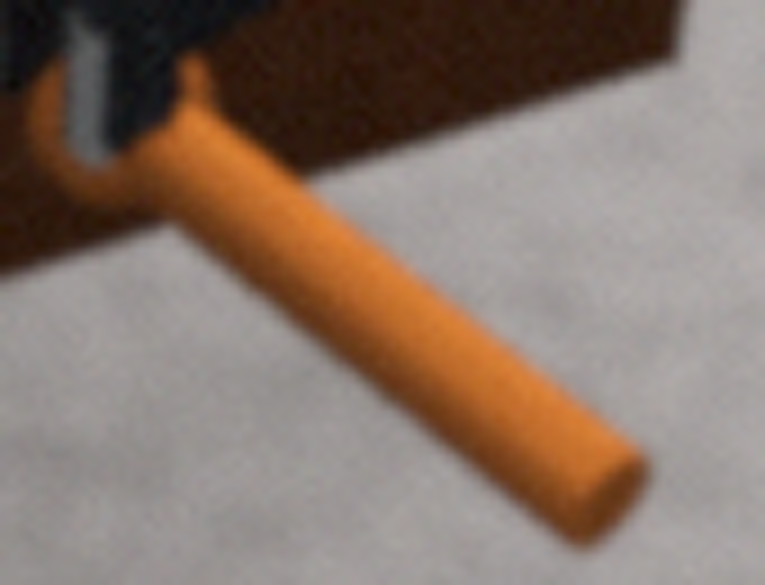

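The tail's end face is at crop pixel (615,500), so the peg's middle is about (570.5, −138.2, 202). The rest's pose checks to within 1 mm. I'll move over the notches and lower to just above them.

```bash
python3 -m crank '[[1,0,-0.03,0.07,0],[1,0,-0.06,0.14,0],[1,0,-0.07,0.18,-0.01],[1,0,-0.07,0.18,0],[1,0,-0.06,0.14,0],[1,0,-0.027,0.064,0],[1,0,0,0,0],[1,0.05,0,0,0],[1,0.12,0,0,0],[1,0.2,0,0,0],[1,0.28,0,0,0],[1,0.35,0,0,0],[1,0.35,0,0,0],[1,0.35,0,0,0],[1,0.26,0,0,0],[1,0.18,0,0,0],[1,0.11,0,0,0],[1,0.05,0,0,0],[1,0,0,0,0],[1,0,0,0,0]]'
python3 - <<'E'
from h import *
info();grab('side','side14');crop('side14',265,225,385,350,6,'cs14')
s=readout.state()['tcp_pos']
m=[569,-180,s[2]-27.5]
x=pegfit(['side14'],m,.362,m[2]+1)
d=load('side14');a=np.array([-np.sin(x[2])*np.cos(x[3]),np.cos(x[2])*np.cos(x[3]),np.sin(x[3])]);o=np.array([x[0],m[1],x[1]])
for q in(-60,0): print(q,(o+a*q).round(1),((proj(d,o+a*q)[0]-[265,225]+.5)*6).round(0))
E
```

```text
t: 22.02
tcp_pos: [532.3, -118.7, 114.7]
tcp_rot: [1.242, 1.57, 0.034]
contact_force: [0.3, 0.0, -1.4]
finger_gap: 17.9
t 22.025 tcp [ 532.3 -118.7  114.7] stand [-100.  -291.2  114.7] F [ 0.3  0.  -1.4] gap 17.9 q [ 0.14  0.27 -0.45  0.   -0.85  1.79]
toolx [ 0.001  0.    -1.   ] yaw of tool z -1.2071
side14 621
axis at y=-180.0: x 570.1 z 87.5 yaw 0.365 pitch(head up +) -0.015 rms 1.3
-60 [ 591.5 -236.    88.4] [576. 492.]
0 [ 570.1 -180.    87.5] [428. 365.]
```

View pics/cs14.png

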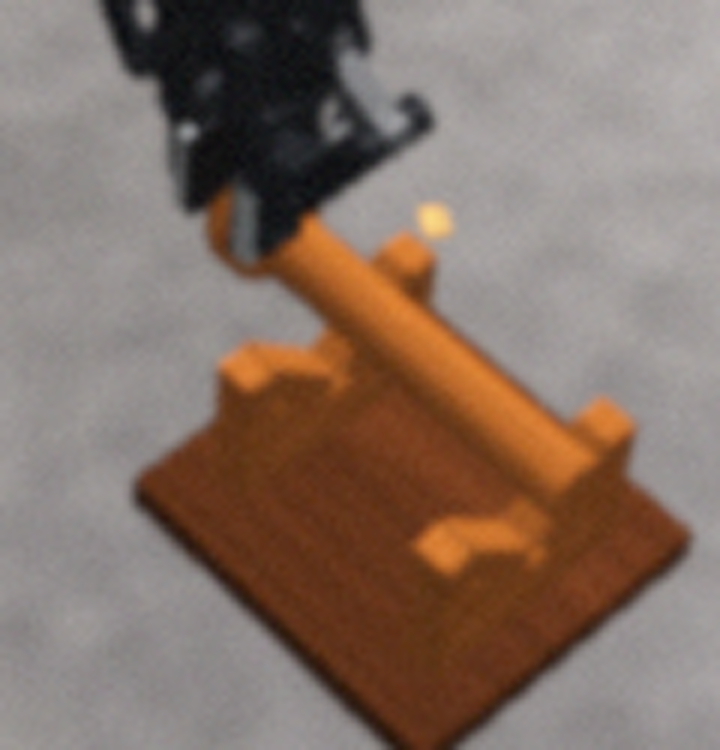

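The peg is aligned over the notches: yaw 0.365, height 87.5, about 1 mm off across. Lowering gently.

```bash
python3 -m crank '[[1,0.05,-0.02,0,0],[1,0.1,0,0,0],[1,0.1,0,0,0],[1,0.1,0,0,0],[1,0.06,0,0,0],[1,0.04,0,0,0],[1,0.02,0,0,0],[1,0,0,0,0]]'
python3 -m crank '[[1,0.02,0,0,0],[1,0,0,0,0]]'
python3 - <<'E'
from h import *
info();grab('side','side15')
s=readout.state()['tcp_pos']
m=[569,-180,s[2]-27.5]
x=pegfit(['side15'],m,.362,m[2]+2)
E
```

```text
t: 23.08
tcp_pos: [531.2, -119.1, 90.8]
tcp_rot: [0.844, 1.571, -0.363]
contact_force: [0.3, -0.1, -1.0]
finger_gap: 18.2
t: 23.32
tcp_pos: [531.2, -119.0, 89.8]
tcp_rot: [1.372, 1.571, 0.165]
contact_force: [0.8, 0.3, -1.2]
finger_gap: 18.1
t 23.325 tcp [ 531.2 -119.    89.8] stand [-101.1 -291.4   89.8] F [ 0.8  0.3 -1.2] gap 18.1 q [ 0.14  0.3  -0.48 -0.   -0.79  1.79]
toolx [ 0.  0. -1.] yaw of tool z -1.2071
side15 608
axis at y=-180.0: x 568.7 z 62.4 yaw 0.364 pitch(head up +) -0.016 rms 1.61
```

```bash
python3 -m crank '[[1,0.02,0,0,0],[1,0,0,0,0]]'; python3 -m crank '[[1,0.02,0,0,0],[1,0,0,0,0]]'
```

```text
t: 23.62
tcp_pos: [531.5, -119.0, 89.0]
tcp_rot: [1.172, 1.57, -0.035]
contact_force: [-0.1, -0.2, -0.2]
finger_gap: 18.3
t: 23.88
tcp_pos: [531.6, -119.0, 88.1]
tcp_rot: [1.172, 1.57, -0.035]
contact_force: [0.8, -0.7, 1.7]
finger_gap: 18.0
```

```bash
python3 -m crank '[[1,0.016,0,0,0],[1,0,0,0,0]]'
python3 - <<'E'
from h import *
info();grab('side','side16');crop('side16',265,225,385,350,6,'cs16')
s=readout.state()['tcp_pos']
m=[569,-180,60]
x=pegfit(['side16'],m,.362,62)
E
```

```text
t: 24.12
tcp_pos: [531.7, -119.0, 87.3]
tcp_rot: [1.179, 1.57, -0.028]
contact_force: [1.3, 1.1, 4.2]
finger_gap: 18.3
t 24.125 tcp [ 531.7 -119.    87.3] stand [-100.6 -291.4   87.3] F [1.3 1.1 4.2] gap 18.3 q [ 0.14  0.31 -0.48  0.   -0.78  1.79]
toolx [ 0.001 -0.    -1.   ] yaw of tool z -1.2068
side16 650
axis at y=-180.0: x 570.5 z 61.5 yaw 0.368 pitch(head up +) -0.024 rms 1.85
```

View pics/cs16.png

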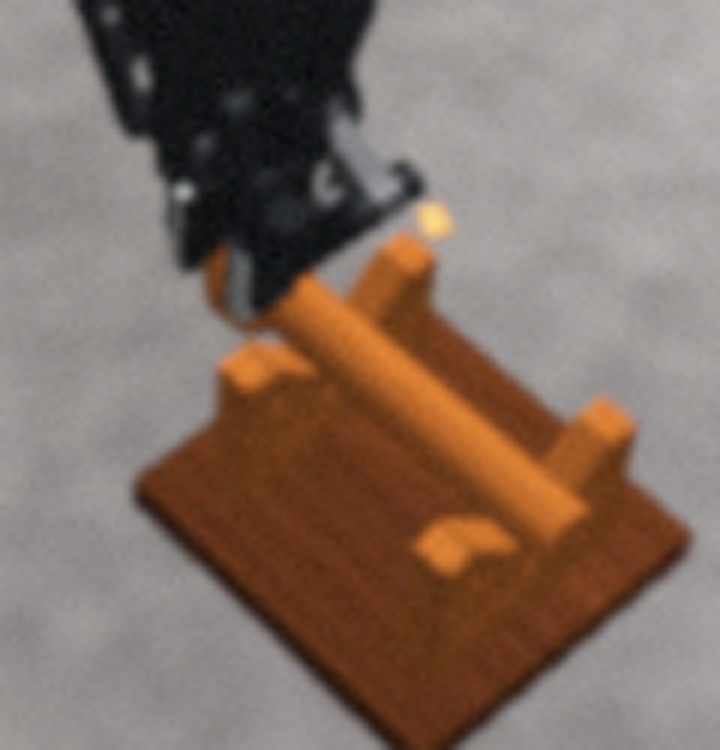

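Contact force has risen to 4 N and the shank is in both notches. I'll release gradually, then lift away.

```bash
python3 -m crank '[[0.78,0,0,0,0],[0.74,0,0,0,0],[0.7,0,0,0,0],[0.64,0,0,0,0],[0.6,0,0,0,0],[0.6,0,0,0,0]]'
python3 - <<'E'
from h import *
info();grab('side','side17');crop('side17',265,225,385,350,6,'cs17')
m=[569,-180,60]
x=pegfit(['side17'],m,.362,62)
E
```

```text
t: 24.92
tcp_pos: [531.0, -119.1, 86.9]
tcp_rot: [-1.854, 1.57, -3.061]
contact_force: [-0.5, 0.6, 0.1]
finger_gap: 34.1
t 24.925 tcp [ 531.  -119.1   86.9] stand [-101.3 -291.4   86.9] F [-0.5  0.6  0.1] gap 34.1 q [ 0.14  0.31 -0.48 -0.   -0.78  1.79]
toolx [-0. -0. -1.] yaw of tool z -1.2072
side17 601
axis at y=-180.0: x 570.9 z 59.7 yaw 0.363 pitch(head up +) -0.003 rms 1.84
```

View pics/cs17.png

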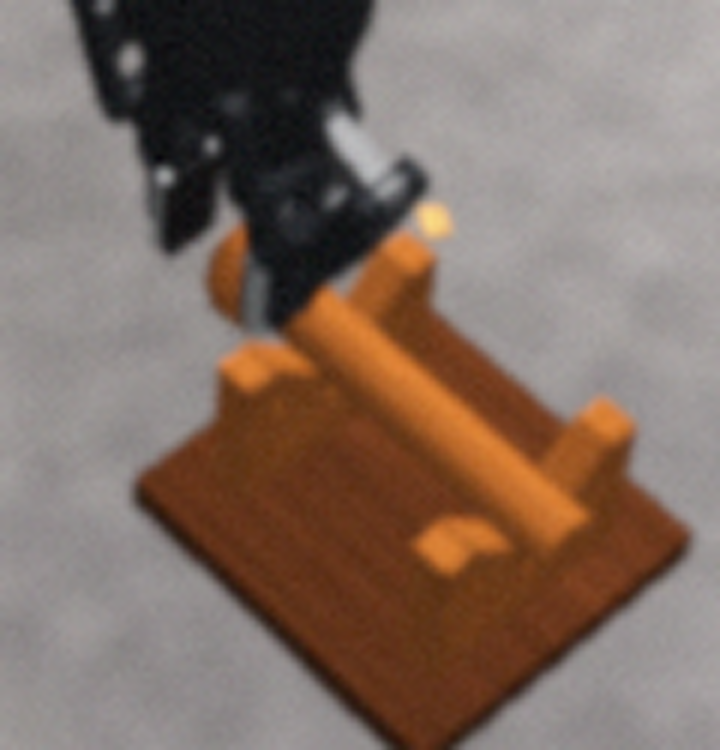

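Released; the peg now lies level (pitch −0.003). I'll raise straight up, move aside, and check.

```bash
python3 -m crank '[[0.6,-0.08,0,0,0],[0.6,-0.2,0,0,0],[0.6,-0.5,0,0,0],[0.6,-0.8,0,0,0],[0.6,-0.8,0,0,0],[0.6,-0.6,0,0,0],[0.6,0,0,-0.6,0],[0.6,0,0,-0.9,0],[0.6,0,0,-0.9,0],[0.6,0,0,-0.9,0],[0.6,0,0,-0.6,0],[0.6,0,0,0,0],[0.6,0,0,0,0]]'
python3 - <<'E'
from h import *
info();grab('side','side18');grab('top','top18');crop('side18',235,30,405,350,1,'x');crop('side18',265,225,385,350,4.5,'cs18')
m=[569,-180,61]
for t in (['side18'],['top18']):
  x=pegfit(t,m,.362,62)
  d=load(t[0]);a=np.array([-np.sin(x[2]),np.cos(x[2]),0]);o=np.array([x[0],m[1],x[1]])
  for q in(-60,60,86):print(q,proj(d,o+a*q).round(1))
crop('top18',310,140,420,240,6,'ct18')
E
```

```text
t: 26.6
tcp_pos: [461.9, 63.2, 236.6]
tcp_rot: [1.645, 1.57, 0.439]
contact_force: [0.6, 0.2, 0.1]
finger_gap: 34.3
t 26.6 tcp [461.9  63.2 236.6] stand [-155.5 -104.2  236.6] F [0.6 0.2 0.1] gap 34.3 q [ 0.56  0.02 -0.45  0.   -1.11  1.38]
toolx [ 0.001  0.    -1.   ] yaw of tool z -1.2065
side18 611
axis at y=-180.0: x 571.2 z 59.6 yaw 0.362 pitch(head up +) -0.001 rms 1.83
-60 [[359.2 315.8]]
60 [[312.7 274.3]]
86 [[303.4 266. ]]
top18 560
axis at y=-180.0: x 569.4 z 59.1 yaw 0.367 pitch(head up +) 0.002 rms 1.92
-60 [[395.6 180.3]]
60 [[341.1 202.2]]
86 [[329.2 206.9]]
```

View pics/side18.png

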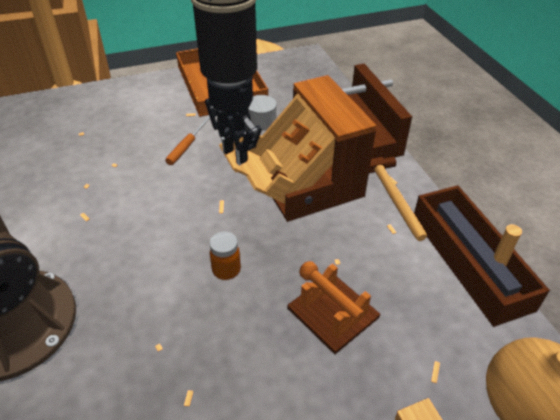

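View pics/ct18.png

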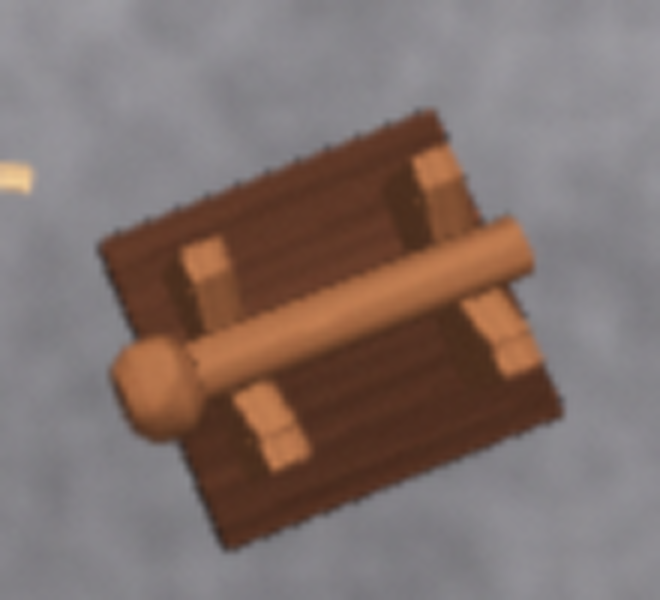

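The peg lies in both notches: tail at crop pixel (528,245), shoulder at (195,370), about 4 mm off centre along the notches. The jar stands at (225,255), the bin is still tipped, and the gripper is clear. Handing in.

```bash
python3 - <<'E'
from h import *
print(order.sign_off()); info()
E
```

```text
the job is handed in; nothing more can be done
None
the job is handed in; nothing more can be done
```

The peg is lying in both notches of the carving rest, the bin is still tipped forward, and the jar is upright. I handed the job in at about 27 s; it reports no verdict.

**What I did:** I hooked the bin's tab with the closed fingers and pulled it forward to its stop, about 0.8 rad. Gripping across the shank would have hit the roof and the bin's back wall, so I turned the jaws along the peg and pinched the head. I then lifted it out along the slots, carried it over, lowered it until the force rose to about 4 N, and released it gradually.

**Last checks, from the camera images:**

| Quantity | Measured | Allowed |
|---|---|---|
| Offset across the notches | 0–2 mm | 8 mm |
| Offset along the notches | about 4 mm | 18 mm |
| Height of the peg's axis | 59–60 mm (1–2 mm below the 61 mm seat) | ±6 mm |
| Angle to the notches | under 0.01 rad | 0.12 rad |

The gripper was well clear of everything, with no contact force.

**What disagreed:**
- **Grip:** the fingers closed to 18 mm on the head rather than the expected 26 mm. The head's edges look rounded, so the grip was shallower than planned, but it held without slipping.
- **Not measured:** I judged the bin's final tilt and the jar by eye from the last pictures, and did not check the peg's speed at rest separately.

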